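# Air two samples under the vented lid

### The arm

A 6-joint arm with a two-finger parallel gripper is mounted at the origin on a cart in front of the work surface, level with it; the furniture and walls round the work are solid. World frame = base frame: x ahead of the robot, y to its left, z up, the work surface at z = 0. Lengths are in mm, angles in rad, forces in N, time in s.
With the tool pointing down it reaches from about 425 to 1125 mm from the base axis. Payload 14.9 kg.
Tool frame: the origin (TCP) lies midway between the tips of the shut fingers; the grasp point (between the pads) lies 19 mm behind it (bot.grip_depth is the distance from the TCP to the grasp point, in mm); z points along the fingers, y is the line along which they close (so a half turn about z gives the same grasp; the last joint's range is limited). The gripper opens to 91 mm and grips with 3 to 60 N. Pads are 32 mm wide; open, the fingers measure 118 mm over their backs; the gripper's body (76 mm by 178 mm) begins 60 mm behind the grasp point.
Start: joints at [-1.303, 0.379, 1.734, -0, 1.028, -0.033], TCP at [207.394, -668.584, 180.032] pointing down, gripper open.
Joint ranges: [-2.77, 2.77], [-0.74, 2.19], [0, 2.66], [-1.06, 4.2], [0.31, 2.87], [-3.08, 3.08]. Speed limits (rad/s): [1.89, 1.89, 2.39, 3.14, 3.14, 3.14].

### API

Orientations are given as a rotation vector (axis times angle).
In Python, from plant import bot gives the robot as it stands. Calls block until the motion is done:
- bot.move_pose(position, orientation): joint-space move of the TCP to a pose.
- bot.move_l(position, vel=150, ori=None): straight line of the TCP; ori=None keeps the orientation; vel is the mean speed in mm/s.
- bot.set_joints(angles): joint-space move.
- bot.gripper_open() and bot.close_gripper(effort=None): open the fingers fully, or close them until they stop; effort is the grip in N (None keeps the last).
- bot.sleep(seconds).
- bot.solve_ik(position, orientation): joint angles nearest the present ones, or None.
- bot.get_obs(): the state.
- bot.read_camera(name): name is "scene" or "top"; returns a dict with "frame" (400x640x3 uint8, red, green, blue), "camera_matrix" (3x3 intrinsics, pixels), "world_to_cam" (4x4, takes a point from world to camera coordinates). Camera axes: x right, y down, z forward; pixel columns grow to the right and rows downward; lengths in mm; the calibration is good to about 2 mm. A picture is of the moment at which its call begins. There is no depth.
A pose or a line that the arm cannot do raises bot.IKError and nothing moves.
- bot.finish_job(): hands the job in; it is judged then, once.
The state is a dict: "time_s": time; "qpos": joint angles; "joint_vel": joint speeds; "tau": joint torques, N m; "position": TCP position; "tcp_rot": TCP orientation; "wrist_force": force on the tool from outside, world axes, zero at the start; "torque": the same for the moment, N m; "grip_width": finger opening in mm; "gripper_force": force on a finger pad.
Only numpy, scipy, OpenCV 4.12 (cv2) and the standard library are available. Lean on these libraries where they do the work, as an engineer would, in place of code of your own. Each camera call takes 0.05 s, during which the arm holds its last target. There are 200 camera calls.

### The job

Lay two of the three clear round sample cases flat, side by side, on the floor of the grey airing box, and leave the third where it is. Then fold the box's stiff lid down from its open position to the vent position, where its top lies flush with the sloping top edges of the box's two side cheeks (30 degrees above level), and leave it standing there. Do not shift the other things on the bench.

Things in the scene. Friction and masses are not known exactly. Their poses are not given: they have to be found in the camera images.
- airing_box: fixed grey metal box, one open bay; origin at the centre of its underside on the bench, z up, x from the front wall (robot side) to the hinge side. Outside 84 (x) by 280 mm (y), walls 35 mm high, walls and floor 5 mm thick; bay inside 74 by 270 mm. On each side wall a 5 mm cheek (y = +-137.5 mm) rises toward the front, its top edge sloping 30 degrees from the hinge to 85 mm height at x = -38 mm
- bay_floor (a point): centre of the bay's inner floor, 5 mm above the bench; axes as the box's. The open lid overhangs the bay: a tool can only come in from the front, leaning back toward the robot
- hinge_mid (a point): middle of the lid's hinge axis, at x = 42 mm, z = 37 mm in the box's frame; the axis runs along the box's y
- lid_tab (a point): middle of the lid's grip tab, 100 mm from the hinge axis; x points along the lid to the hinge, z out of its upper face. Lid: aluminium plate 92 mm (hinge to free edge) by 266 mm, 4 mm thick, 0.15 kg; tab 50 mm wide (along y), 8 mm thick, from 87 to 111 mm off the axis
- lid (a joint): lid angle in rad: 0 = level and shut, grows as the free edge rises; stops at 1.22. The stiff hinge holds it wherever it is left and takes about 3 N at the tab to move. Vent position, flush with the cheeks: 0.524 (30 degrees)
- case_a: clear round sample case, a flat disc 61 mm across and 14 mm high, 30 g, lying on the bench; origin at the centre of its underside, z up. One of three identical ones; any two may be used
- case_b: clear round sample case, a flat disc 61 mm across and 14 mm high, 30 g, lying on the bench; origin at the centre of its underside, z up. One of three identical ones; any two may be used
- case_c: clear round sample case, a flat disc 61 mm across and 14 mm high, 30 g, lying on the bench; origin at the centre of its underside, z up. One of three identical ones; any two may be used
- end_cap: dark round plastic end cap with a flange, 63 mm across, 22 mm high, among the cases; a bystander, origin at the centre of its underside
- small_weight: turned steel weight with a faceted knob, 41 mm across, 46 mm high, right of the box; a bystander, origin at the centre of its underside
- stand_loupe: black stand loupe, 39 mm across, 38 mm high, left of the box; a bystander, origin at the centre of its underside
There are look-alikes about, which are no part of the job. Leave any blue look-alike of the case_a alone.

How it is judged:
By the outcome, as a careful person would: the job done as asked, in the order asked, and still so for the second after the job is handed in, with the robot touching nothing.
It also fails if it takes over 58 s, if anything falls off the work surface, if the arm or the gripper's body presses on something with over 40 N, if the wrist force passes 120 N, or if a joint passes its speed limit or range.

## Working session

There is one attempt and no reset: what is moved stays moved. The work goes in short steps, each a Python script; the robot and the scene stay as the last script left them, time stands still between calls to the robot, and variables do not carry over. Pictures are saved under pics/ and viewed, at most 10 in all, crops included, and the job is handed in when it is done.

```bash
mkdir -p pics; ls
python3 - <<'E'
from plant import bot
import cv2
for n in("scene","top"):
    c=bot.read_camera(n); cv2.imwrite(f"pics/{n}0.png",c["frame"][:,:,::-1]); print(n,c["camera_matrix"].round(1).tolist(),c["world_to_cam"].round(3).tolist())
print(bot.get_obs())
E
```

```text
pics
scene [[477.2, 0.0, 323.0], [0.0, 477.2, 197.9], [0.0, 0.0, 1.0]] [[-0.989, -0.149, -0.002, 620.166], [-0.092, 0.621, -0.779, 70.322], [0.117, -0.77, -0.627, 1388.339], [0.0, 0.0, 0.0, 1.0]]
top [[399.1, 0.0, 324.9], [0.0, 399.1, 196.7], [0.0, 0.0, 1.0]] [[0.026, -1.0, -0.002, -19.558], [-0.995, -0.026, -0.101, 618.828], [0.1, 0.005, -0.995, 1023.074], [0.0, 0.0, 0.0, 1.0]]
{'time_s': 0.1, 'qpos': array([-1.30328297e+00,  3.79361119e-01,  1.73473910e+00,  2.41113708e-05,
        1.02849406e+00, -3.33234799e-02]), 'joint_vel': array([ 0.00049281, -0.0011539 , -0.00262295,  0.00231238,  0.00194823,
       -0.00089867]), 'tau': array([ 4.03150771e-04, -7.65033460e+01, -4.35295022e+01,  6.52099843e-02,
        3.98216292e-02,  1.51375718e-05]), 'position': array([ 207.30287878, -668.18141984,  179.44208903]), 'tcp_rot': array([-3.10513625e+00, -4.70604676e-01,  1.51554353e-04]), 'wrist_force': array([0.07025858, 0.8268584 , 0.60739818]), 'torque': array([-0.03742442,  0.03185526, -0.05537618]), 'gripper_force': 0.0, 'grip_width': 91.49647669345276}
```

View pics/scene0.png

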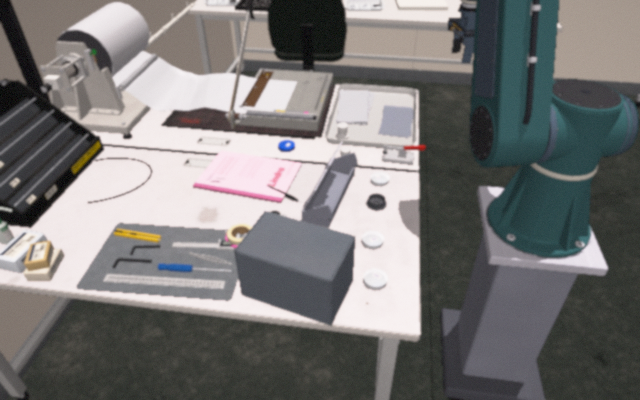

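View pics/top0.png

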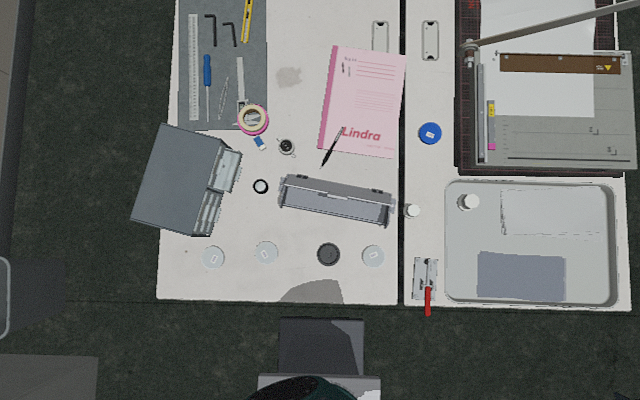

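Scene: box lies near px (325,190), three cases at about (373,240), (375,281), (380,180), and the end cap at (376,201). Top: box (338,198), cases (214,256), (266,252), (373,256), end cap (328,254), weight (413,211), loupe (261,186), and blue look-alike (430,133). I'll enlarge crops of both views.

Run:
```python
import cv2
a=cv2.imread("pics/top0.png")[160:285,190:430]; cv2.imwrite("pics/topc.png",cv2.resize(a,None,fx=3.3,fy=3.3,interpolation=cv2.INTER_CUBIC))
a=cv2.imread("pics/scene0.png")[110:300,230:430]; cv2.imwrite("pics/scenec.png",cv2.resize(a,None,fx=3,fy=3,interpolation=cv2.INTER_CUBIC))
```

```text
(no output)
```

View pics/topc.png

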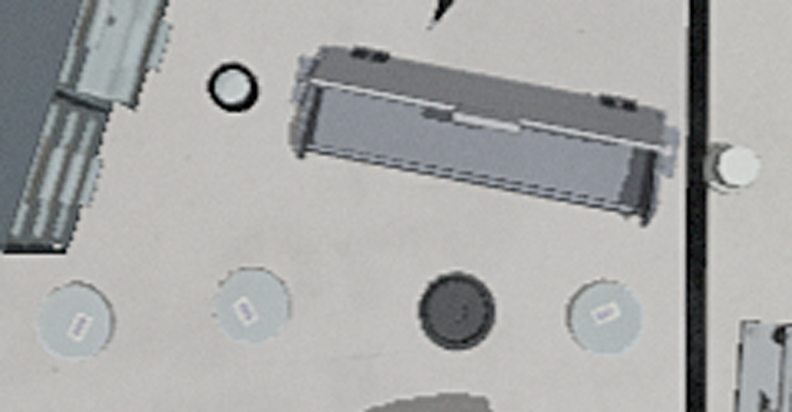

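View pics/scenec.png

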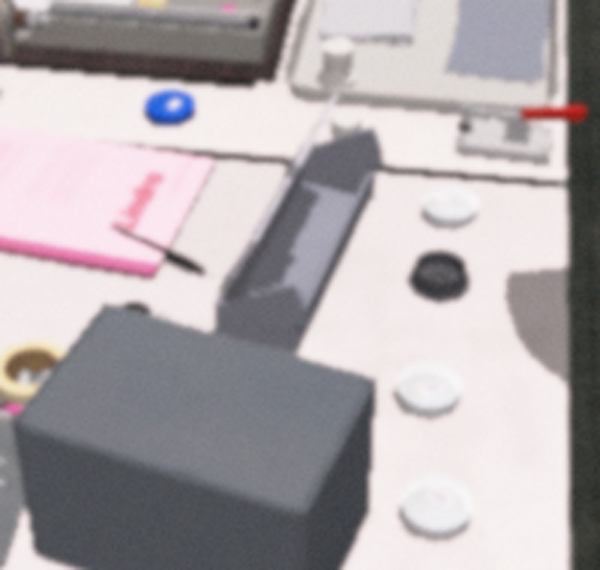

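Top crop: cases at full px (213,257), (266.5,252), (373,256), end cap (328,254), box front wall from about (281,207) to (384,227). Scene crop: far cheek's front corner ≈(355,154), cases (380,179), (373,240), (375,279). Next I measure the cases and zoom in on the box.

```bash
cat > h.py <<'E'
import numpy as np, cv2
from scipy.spatial.transform import Rotation as R
from plant import bot
def ray(c,uv):
    K,T=c["camera_matrix"],c["world_to_cam"]; A=T[:3,:3]
    return -A.T@T[:3,3], A.T@np.linalg.solve(K,[*uv,1.])
def plane(c,uv,z):
    o,d=ray(c,uv); return o+d*(z-o[2])/d[2]
def tri(c1,u1,c2,u2):
    o1,d1=ray(c1,u1);o2,d2=ray(c2,u2)
    s,_,_,_=np.linalg.lstsq(np.c_[d1,-d2],o2-o1,rcond=None); a,b=o1+s[0]*d1,o2+s[1]*d2
    return (a+b)/2,np.linalg.norm(a-b)
def proj(c,p):
    q=c["world_to_cam"]@[*p,1]; q=c["camera_matrix"]@q[:3]; return q[:2]/q[2]
def blob(c,uv,r=20,thr=6):
    u,v=map(round,uv); im=cv2.cvtColor(cv2.medianBlur(np.ascontiguousarray(c["frame"]),3),cv2.COLOR_RGB2LAB).astype(float)[v-r:v+r+1,u-r:u+r+1]
    bg=np.median(np.r_[im[0],im[-1],im[:,0],im[:,-1]],0)
    m=(np.linalg.norm(im-bg,axis=2)>thr).astype(np.uint8)
    cs,_=cv2.findContours(m,cv2.RETR_EXTERNAL,cv2.CHAIN_APPROX_NONE)
    k=max(cs,key=cv2.contourArea); h=cv2.convexHull(k); (a,b),s,g=cv2.fitEllipse(h)
    return np.array([a+u-r,b+v-r]),s
E
python3 - <<'E'
from h import *
np.set_printoptions(precision=1,suppress=True)
t=bot.read_camera("top");s=bot.read_camera("scene")
print(ray(t,(0,0))[0],ray(s,(0,0))[0])
for n,a,b in(("a",(213,257),(375,280)),("b",(266,252),(373,240)),("c",(373,256),(380,179)),("cap",(328,254),(376,201))):
    ta,ts=blob(t,a,18); sa,ss=blob(s,b,17)
    print(n,ta,np.array(ts),sa,np.array(ss),plane(t,ta,10),*tri(t,ta,s,sa), tri(t,ta,s,b)[0])
im=t["frame"][168:234,272:402,::-1]; cv2.imwrite("pics/box.png",cv2.resize(im,None,fx=6,fy=6,interpolation=cv2.INTER_CUBIC))
E
```

```text
[ 513.2   -8.5 1080.1] [ 457.2 1117.6  926.8]
a [213.3 256.3] [22.9 23.5] [374.1 283.5] [15.4 25.5] [454.3 289.   10. ] [452.  294.4  -9.2] 2.4235401682061255 [451.6 291.5   0.9]
b [266.5 251.6] [22.6 23.2] [371.4 243.5] [13.  23.5] [470.6 148.3  10. ] [468.9 150.9  -8.1] 1.95511592620679 [467.3 149.1   4.1]
c [372.2 255.4] [22.4 23.2] [384.1 168.5] [ 5.5 61.9] [ 467.9 -132.6   10. ] [ 460.5 -127.8   53.8] 18.397566152569645 [ 464.5 -132.9    8.1]
cap [328.  253.9] [24.2 24.7] [375.8 201.8] [19.8 23.4] [468.6 -15.4  10. ] [467.9 -15.5   7.9] 1.2821716568646353 [467.8 -15.4  10.9]
```

View pics/box.png

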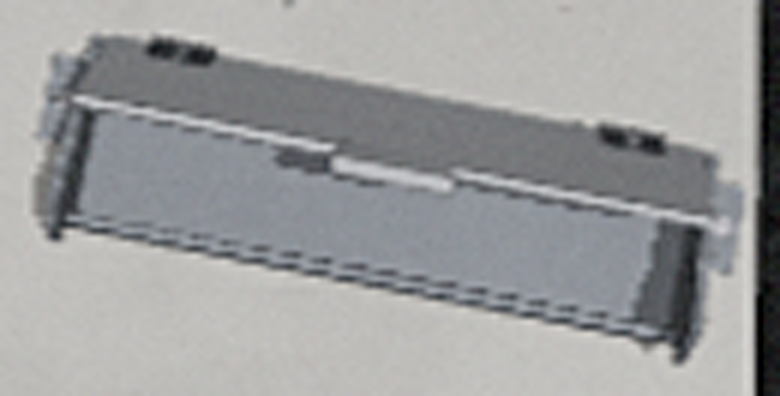

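Crop: lid free edge (white line) runs from crop (75,98) to (728,226), i.e. px (284.5,184.3)–(393.3,205.7); tab end face centre (393,175) → px (337.5,197.2); front wall lines run (75,222)–(650,332). Fit the lines and compute the box frame, and check it in the scene view.

Run:
```python
from h import *
np.set_printoptions(precision=1,suppress=True)
t=bot.read_camera("top");s=bot.read_camera("scene")
f=lambda u,v:np.array([u/6+272-.4,v/6+168-.4])
L,Rr=plane(t,f(75,98),123.5),plane(t,f(728,226),123.5)
g=cv2.cvtColor(t["frame"],cv2.COLOR_RGB2GRAY).astype(float)
# bright lid edge by column, weighted
pts=[]
for u in list(range(290,322))+list(range(350,388)):
    v0=f(75,98)[1]+(u-f(75,98)[0])*(128/653); r=np.arange(int(v0)-2,int(v0)+4); w=np.clip(g[r,u]-150,0,None)
    if w.sum()>20: pts.append((u,(w*r).sum()/w.sum()))
P=np.array([plane(t,p,123.5) for p in pts]); k=np.polyfit(P[:,1],P[:,0],1)
print("lid ends",L,Rr,np.linalg.norm(L-Rr),"n",len(pts),"fit yaw deg",np.degrees(np.arctan(-k[0])), "ends yaw",np.degrees(np.arctan2(-(L-Rr)[0],(L-Rr)[1])))
yaw=np.arctan(-k[0]); ex=np.array([np.cos(yaw),np.sin(yaw),0]); ey=np.array([-np.sin(yaw),np.cos(yaw),0])
ym=(L[1]+Rr[1])/2; M=np.array([np.polyval(k,ym),ym,0]); O=M-10.5*ex
T=plane(t,f(393,175),141.3); O2=T-4*ex; O2[2]=0
print("O from lid",O,"from tab",O2)
for q in((75,222),(650,332),(75,222-6),(650,332-6)): # wall in box frame
    p=plane(t,f(*q),35)-O; print("wall x,y",p@ex,p@ey)
for q in((48,237),(684,358)): p=plane(t,f(*q),85)-O; print("cheek",p@ex,p@ey)
# two-view
c=lambda u,v:np.array([u/3+230,v/3+110])
for n,a,b in(("lid R end",f(728,226),c(336,95)),("cheek R front",f(684,350),c(374,133)),("far tri case c",(372.2,255.4),(380,179))):
    p,e=tri(t,a,s,b); d=p-O; print(n,p,e,"box:",d@ex,d@ey)
im=s["frame"][:,:,::-1].copy(); im=cv2.resize(im[130:250,290:400],None,fx=5,fy=5,interpolation=cv2.INTER_CUBIC)
B=lambda x,y,z:O+x*ex+y*ey+[0,0,z]
for p in[B(x,y,z) for y in(-140,140) for x,z in((-42,0),(-42,35),(-38,85),(42,37))]+[B(10.5,133,123.5),B(10.5,-133,123.5),B(4,25,141),B(4,-25,141)]:
    u=(proj(s,p)-[290,130])*5+2; cv2.circle(im,tuple(int(x) for x in u.round()),3,(0,0,255),1)
cv2.imwrite("pics/ov.png",im)
print(g[int(f(400,288)[1])-5:int(f(400,288)[1])+8,int(f(400,288)[0])], f(400,288))
```

```text
lid ends [638.2  95.8 123.5] [ 593.3 -167.6  123.5] 267.1523440550295 n 70 fit yaw deg -9.623084379219538 ends yaw -9.655825693305177
O from lid [605.4 -34.2   0. ] from tab [604.6 -31.9   0. ]
wall x,y -33.26810717447168 133.88621926958172
wall x,y -31.971323889687337 -121.69737457785222
wall x,y -30.687139599296078 134.42211579691445
wall x,y -29.403382534571016 -121.2285395177557
cheek -44.541173943300834 137.71923332335578
cheek -42.85727193089841 -131.15015414783034
lid R end [ 592.7 -169.   115.3] 2.6013832775222068 box: 10.031043274851918 -135.0828994910979
cheek R front [ 546.6 -157.    79.3] 3.72190478333421 box: -37.46618927182315 -130.9635625545563
far tri case c [ 464.6 -133.1    8. ] 6.578601813162685 box: -122.34457611280303 -121.09492719400937
[148. 148. 147. 132. 131. 157.  97. 186. 193. 190. 189. 189. 186.] [338.3 215.6]
```

View pics/ov.png

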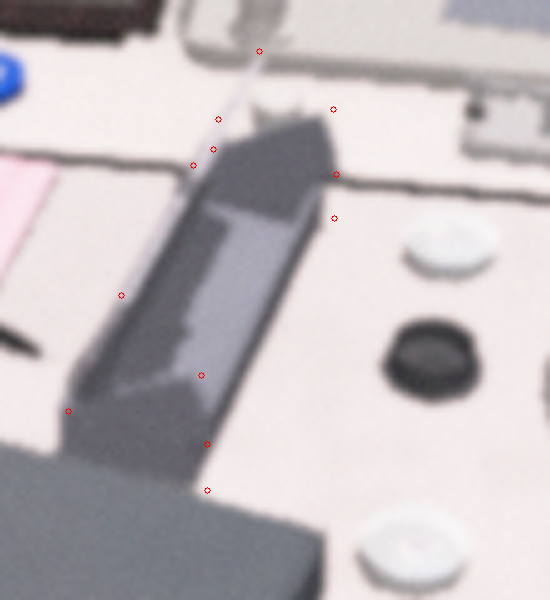

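The overlay shows the lid line matching, but the box corners predicted about 2 px (≈6 mm) too far toward the robot (far cheek tip at crop (322,117) against predicted (333,110)). The front-wall line in the top view gives the same +7 mm. So the lid stands at about 66°, not 70°; I'll refit from the wall and hinges.

Run:
```python
from h import *
np.set_printoptions(precision=1,suppress=True)
t=bot.read_camera("top");s=bot.read_camera("scene")
f=lambda u,v:np.array([u/6+272-.4,v/6+168-.4])
yaw=np.radians(-9.63); ex=np.array([np.cos(yaw),np.sin(yaw),0]); ey=np.array([-np.sin(yaw),np.cos(yaw),0])
O=np.array([605.4,-34.2,0])
g=cv2.GaussianBlur(cv2.cvtColor(t["frame"],cv2.COLOR_RGB2GRAY),(1,1),0).astype(float)
b=[]
for u in range(292,376):
    v0=215+(u-338.3)*.191; r=np.arange(int(v0),int(v0)+6); col=g[r,u]; i=np.argmax(np.diff(col)); b.append((u,r[i]+np.interp(145,[col[i],col[i+1]],[0,1])))
P=np.array([plane(t,p,0) for p in b]); k=np.polyfit(P[:,1],P[:,0],1); res=P[:,0]-np.polyval(k,P[:,1])
d=P-O; print("wall foot z0: yaw",np.degrees(np.arctan(-k[0])),"x",np.median(d@ex),"sd",res.std(), "as z35:",np.median([(plane(t,p,35)-O)@ex for p in b]))
for q in((182,52),(632,138)): p=plane(t,f(*q),38)-O; print("hinge",p@ex,p@ey)
# lid upper-left back corner and right
for q in((100,38),(712,150)): p=plane(t,f(*q),37)-O; print("lid root corner",p@ex,p@ey)
c=lambda u,v:np.array([u/5+290-.4,v/5+130-.4])
for n,a,bb in(("cheek R front top",f(688,345),c(322,117)),("cheek L front top",f(44,222),c(190,380))):
    p,e=tri(t,a,s,bb); dd=p-O; print(n,p,e,dd@ex,dd@ey)
for O in (O+6.5*ex+1*ey,):
  print(O)
  ims=[]
  B=lambda x,y,z:O+x*ex+y*ey+[0,0,z]; th=np.radians(66); l=lambda r:(42-r*np.cos(th),37+r*np.sin(th))
  pts=[B(x,y,z) for y in(-140,140) for x,z in((-42,0),(-42,35),(-38,85),(42,37))]+[B(l(r)[0],y,l(r)[1]) for r,y in((92,133),(92,-133),(111,25),(111,-25))]+[B(-37,y,5) for y in(-135,135)]
  for cam,(u0,v0,u1,v1),m in((t,(272,168,402,234),5.),(s,(290,130,390,235),2.4)):
    im=cv2.resize(cam["frame"][v0:v1,u0:u1,::-1],None,fx=m,fy=m,interpolation=cv2.INTER_CUBIC)
    for p in pts: cv2.circle(im,tuple(int(x) for x in ((proj(cam,p)-[u0,v0]+.5)*m).round()),2,(0,0,255),1)
    ims.append(cv2.copyMakeBorder(im,0,0,0,650-im.shape[1],0))
cv2.imwrite("pics/ov2.png",np.vstack(ims))
```

```text
wall foot z0: yaw -9.596455978831461 x -34.346185413178915 sd 0.3234583539148731 as z35: -36.317556032375464
hinge 49.05385221053446 102.65636675952712
hinge 49.799399621932565 -98.29599529444664
lid root corner 48.326911990545916 139.42542693474041
lid root corner 51.49721207357143 -133.73057472889164
cheek R front top [ 548.8 -158.    83.5] 4.137736411783135 -35.11172115507427 -131.5391203532868
cheek L front top [594.2 111.7  81.4] 6.324884914766192 -35.44927673267631 141.9229761049246
[612.  -34.3   0. ]
```

View pics/ov2.png

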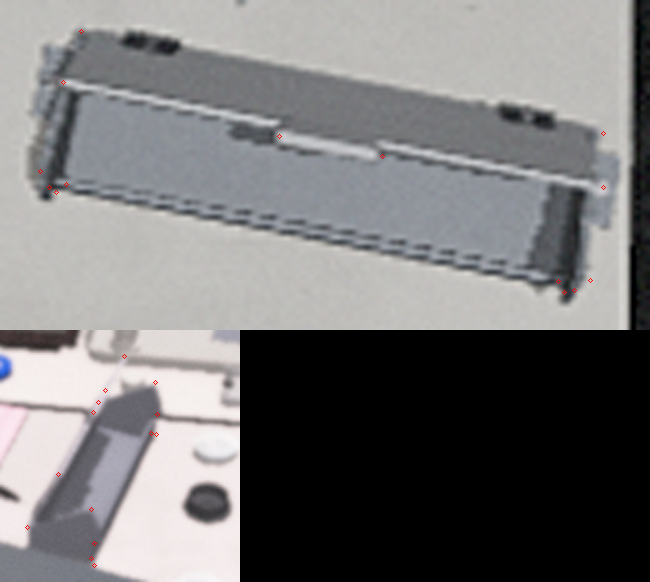

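Both views now agree: box origin ≈ (613,-33), yaw -9.6°, lid ≈65°, cheek tips measured at z≈82 (85 given), and cases on the bench at the right size (61 mm). I'll plan with a 40° lean-back tool and check IK.

```bash
cat >> h.py <<'E'
O=np.array([613.,-33.,0]); YAW=np.radians(-9.62)
EX=np.array([np.cos(YAW),np.sin(YAW),0]); EY=np.array([-np.sin(YAW),np.cos(YAW),0]); EZ=np.array([0,0,1.])
B=lambda x,y,z:O+x*EX+y*EY+z*EZ
T=np.radians(40)
def rot(z,y): return R.from_matrix(np.c_[np.cross(y,z),y,z]).as_rotvec()
def place_ori(sg): return rot(np.sin(T)*EX-np.cos(T)*EZ,sg*EY)
D=9*EX+(2.5+16*np.sin(T))*EZ          # TCP relative to case underside centre
def lid_pose(deg,r,sg):              # TCP at distance r from the hinge axis, fingers across the lid
    a=np.radians(deg); u=-np.cos(a)*EX+np.sin(a)*EZ; n=np.sin(a)*EX+np.cos(a)*EZ
    return B(42,0,37)+r*u, rot(-u,sg*n)
CASE={"c":(np.array([467.9,-132.6,0]),-40),"b":(np.array([470.6,148.3,0]),40)}
E
python3 - <<'E'
from h import *
np.set_printoptions(precision=2,suppress=True)
for sg in(1,-1):
    for n,(p,y) in CASE.items():
        for q in(p,p+70*EZ,B(-70,y,75),B(-3,y,40),B(0,y,5.5)): print(sg,n,bot.solve_ik(q+D,place_ori(sg)))
    for d,r in((65,170),(65,91),(47,91),(30,91),(30,170)): print(sg,d,r,bot.solve_ik(*lid_pose(d,r,sg)))
E
```

```text
1 c [-0.42  0.34  2.54  2.76  0.44  1.72]
1 c None
1 c None
1 c None
1 c None
1 b [0.49 0.36 2.47 4.14 0.49 1.17]
1 b None
1 b None
1 b None
1 b None
1 65 170 [-0.07  0.01  2.22 -0.09  0.48  0.18]
1 65 91 [-0.07  0.19  2.19 -0.12  0.33  0.2 ]
1 47 91 None
1 30 91 None
1 30 170 [0.02 0.18 2.64 3.39 0.73 3.05]
-1 c [-0.42  0.34  2.54  2.76  0.44 -1.42]
-1 c None
-1 c None
-1 c None
-1 c None
-1 b [ 0.49  0.36  2.47  4.14  0.49 -1.97]
-1 b None
-1 b None
-1 b None
-1 b None
-1 65 170 [-0.07  0.01  2.22 -0.09  0.48 -2.96]
-1 65 91 [-0.07  0.19  2.19 -0.12  0.33 -2.94]
-1 47 91 None
-1 30 91 [-0.02  0.38  2.5   3.32  0.8  -0.05]
-1 30 170 [ 0.02  0.18  2.64  3.39  0.73 -0.09]
```

```bash
cat > scan.py <<'E'
from h import *
import sys
def ori(t,w,sg=1):
    a=YAW+w; ex=np.array([np.cos(a),np.sin(a),0]); ey=np.array([-np.sin(a),np.cos(a),0]); t_=t
    return rot(np.sin(t_)*ex-np.cos(t_)*EZ,sg*ey), 9*ex+(2.5+16*np.sin(t_))*EZ
pts={}
for n,(p,y) in CASE.items():
    pts[n+"pick"]=p; pts[n+"lift"]=p+70*EZ; pts[n+"A"]=B(-70,y,75); pts[n+"W"]=B(-3,y,40); pts[n+"F"]=B(0,y,5.5)
if __name__=="__main__":
    for k,q in pts.items():
        print(k)
        for t in(20,25,30,35,40):
            row=[]
            for w in(-45,-30,-20,-10,0,10,20,30,45):
                o,d=ori(np.radians(t),np.radians(w)); j=bot.solve_ik(q+d,o)
                row.append("  .  " if j is None else f"{j[3]:5.1f}")
            print(t,*row)
E
python3 scan.py
```

```text
cpick
20  -0.8   .     .     .     .     .     .     .     0.8
25   .     .     .     .     .     .     .     1.1   1.0
30   .     .     .     .     .     .     1.6   1.4   1.1
35   .     4.2   .     .     .     2.2   1.9   1.6   1.3
40   .     4.0   3.6   3.2   2.8   2.4   2.0   1.7   1.4
clift
20  -0.6  -0.4  -0.3  -0.0   0.2   0.4   0.5   0.6   .  
25  -0.8  -0.7   .     .     .     .     0.8   .     0.8
30  -1.0   .     .     .     .     .     1.1   1.0   0.9
35   .     .     .     .     .     .     1.4   1.2   1.1
40   .     .     .     .     .     1.9   1.6   1.4   1.2
cA
20  -0.5  -0.5  -0.4  -0.2  -0.0   0.2   0.4   0.5   0.5
25  -0.7  -0.7  -0.6   .     .     .     0.6   0.7   .  
30  -0.9  -1.0   .     .     .     .     .     .     1.0
35   .     .     .     .     .     .     .     1.3   1.1
40   .     .     .     .     .     .     1.9   1.6   1.3
cW
20  -0.6  -0.5  -0.4  -0.2   .     0.2   0.4   0.5   0.6
25  -0.8  -0.8   .     .     .     .     .     0.8   .  
30  -1.0   .     .     .     .     .     .     1.1   1.0
35   .     .     .     .     .     .     .     1.4   1.2
[... 1091 characters left out ...]
 .     1.0
35  -1.0   .     .     .     .     .     .     .     1.2
40   .     .     .     .     .     .     .     1.8   1.4
bW
20  -0.6  -0.5  -0.5  -0.4  -0.2   0.0   0.3   0.4   0.5
25  -0.7  -0.8  -0.7   .     .     .     .     .     0.8
30  -0.9  -1.0   .     .     .     .     .     .     1.0
35   .     .     .     .     .     .     .     .     1.3
40   .     .     .     .     .     .     .     1.9   1.5
bF
20  -0.6  -0.6  -0.6   .     .     .     .     0.5   0.6
25  -0.8  -0.9  -0.9   .     .     .     .     .     .  
30  -1.0   .     .     .     .     .     .     .     1.2
35   .     .     .     .     .     .     .     .     1.4
40   .     .     .     4.1   .     .     2.5   2.1   1.6
```

```bash
cat > scan2.py <<'E'
from h import *
from scan import ori
pts={}
for n,(p,y) in CASE.items():
    pts[n+"pick"]=p; pts[n+"lift40"]=p+45*EZ; pts[n+"lift70"]=p+70*EZ; pts[n+"A"]=B(-60,y,60); pts[n+"A2"]=B(-40,y,45); pts[n+"W"]=B(-1,y,38); pts[n+"F"]=B(3,y,5.5)
for k,q in pts.items():
    print(k)
    for t in(40,44,48,52,56,60):
        row=[]
        for w in(-20,-15,-10,-5,0,5,10,15,20):
            o,d=ori(np.radians(t),np.radians(w)); a=YAW+np.radians(w)
            j=bot.solve_ik(q+d+3*np.array([np.cos(a),np.sin(a),0]),o)
            row.append("    .     " if j is None else f"{j[3]:4.1f}{j[4]:5.2f};")
        print(t,*row)
E
python3 scan2.py
```

```text
cpick
40  3.6 0.44;  3.4 0.43;  3.2 0.43;  3.0 0.43;  2.8 0.44;  2.6 0.45;  2.4 0.47;  2.2 0.49;  2.0 0.52;
44  3.6 0.56;  3.4 0.56;  3.2 0.56;  3.0 0.56;  2.8 0.57;  2.6 0.57;  2.4 0.58;  2.3 0.60;  2.1 0.62;
48  3.5 0.69;  3.4 0.69;  3.2 0.69;  3.0 0.69;  2.8 0.70;  2.6 0.70;  2.5 0.70;  2.3 0.71;  2.1 0.72;
52  3.5 0.82;  3.4 0.83;  3.2 0.83;  3.0 0.83;  2.8 0.83;  2.7 0.83;  2.5 0.82;  2.3 0.82;  2.2 0.82;
56  3.5 0.95;  3.3 0.96;  3.2 0.97;  3.0 0.97;  2.8 0.97;  2.7 0.96;  2.5 0.95;  2.3 0.94;  2.2 0.93;
60  3.5 1.09;  3.4 1.10;  3.2 1.12;  3.0 1.12;  2.8 1.11;  2.7 1.09;  2.5 1.07;  2.3 1.05;  2.2 1.03;
clift40
40  3.8 0.32;     .          .          .       2.6 0.31;  2.3 0.35;  2.1 0.39;  1.9 0.43;  1.8 0.48;
44  3.7 0.44;  3.4 0.42;  3.2 0.41;  2.9 0.42;  2.7 0.43;  2.5 0.45;  2.3 0.49;  2.1 0.52;  1.9 0.56;
48  3.6 0.56;  3.4 0.55;  3.2 0.54;  3.0 0.55;  2.7 0.56;  2.5 0.57;  2.3 0.60;  2.2 0.62;  2.0 0.66;
52  3.6 0.69;  3.4 0.68;  3.2 0.68;  3.0 0.68;  2.8 0.69;  2.6 0.70;  2.4 0.71;  2.2 0.73;  2.1 0.75;
56  3.6 0.82;  3.4 0.82;  3.2 0.82;  3.0 0.83;  2.8 0.83;  2.6 0.8
[... 6837 characters left out ...]
.9 0.83;  3.8 0.82;  3.6 0.81;  3.4 0.80;  3.2 0.80;  3.1 0.81;  2.9 0.81;  2.7 0.82;
bF
40     .          .       4.1 0.35;  3.8 0.32;     .          .          .          .       2.5 0.31;
44     .       4.1 0.47;  3.9 0.44;  3.7 0.42;  3.5 0.40;  3.3 0.39;  3.0 0.39;  2.8 0.40;  2.6 0.42;
48  4.2 0.59;  4.0 0.57;  3.9 0.54;  3.7 0.53;  3.5 0.51;  3.3 0.51;  3.1 0.51;  2.9 0.52;  2.7 0.53;
52  4.1 0.69;  4.0 0.67;  3.8 0.65;  3.6 0.64;  3.4 0.63;  3.3 0.63;  3.1 0.63;  2.9 0.63;  2.7 0.64;
56  4.1 0.78;  3.9 0.77;  3.8 0.76;  3.6 0.75;  3.4 0.75;  3.2 0.75;  3.1 0.75;  2.9 0.75;  2.7 0.76;
60  4.0 0.88;  3.9 0.87;  3.7 0.87;  3.6 0.87;  3.4 0.87;  3.2 0.87;  3.1 0.87;  2.9 0.87;  2.7 0.88;
```

Feasible with the wrist flipped: 48° lean throughout. Picking case c first.

```bash
cat >> h.py <<'E'
T=np.radians(48)
def tool(w=0,sg=-1):
    a=YAW+np.radians(w); ex=np.array([np.cos(a),np.sin(a),0]); ey=np.array([-np.sin(a),np.cos(a),0])
    return rot(np.sin(T)*ex-np.cos(T)*EZ,sg*ey), 10.5*ex+(2.5+16*np.sin(T))*EZ
def st(m=""):
    s=bot.get_obs(); print(m,"t%.1f"%s["time_s"],s["position"].round(1),"w%.1f"%s["grip_width"],"gf%.1f"%s["gripper_force"],s["wrist_force"].round(1),"j",s["qpos"].round(2))
def pick(n,w):
    p=CASE[n][0]; o,d=tool(w)
    bot.move_pose(p+d+75*EZ,o); st("above")
    bot.move_l(p+d,vel=120); st("down")
    bot.close_gripper(12); st("grip")
    bot.move_l(p+d+70*EZ,vel=200); st("lift")
E
python3 - <<'E'
from h import *
pick("c",0)
t=bot.read_camera("top")
cv2.imwrite("pics/g1.png",cv2.resize(t["frame"][160:310,250:450,::-1],None,fx=3,fy=3,interpolation=cv2.INTER_CUBIC))
E
```

```text
above t2.7 [ 478.8 -134.8   89.8] w91.0 gf0.0 [-0.4 -0.8  0.7] j [-0.45  0.14  2.6   2.67  0.46 -1.33]
down t3.5 [ 478.4 -134.5   14.7] w91.2 gf0.0 [-1.  -0.3  0.7] j [-0.45  0.42  2.57  2.82  0.7  -1.51]
grip t4.8 [ 478.2 -134.3   14.4] w0.4 gf0.0 [-0.4 -0.4 -1. ] j [-0.45  0.42  2.57  2.82  0.7  -1.51]
lift t5.3 [ 478.5 -134.4   84.8] w0.3 gf0.0 [-0.1 -0.6  0.3] j [-0.45  0.15  2.6   2.68  0.48 -1.35]
```

View pics/g1.png

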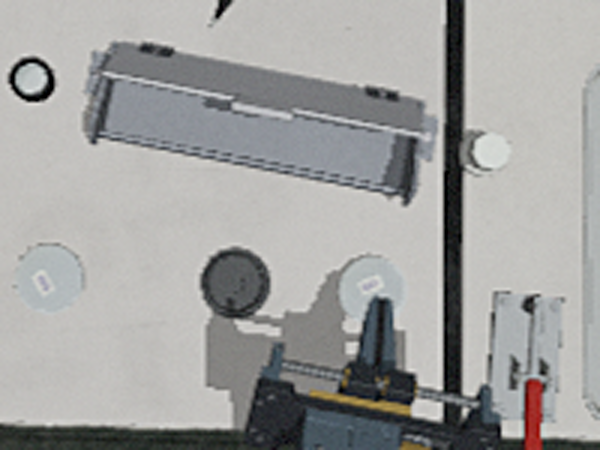

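The crop shows the case still lying at about (371,286) and the fingers shut beside it: the tips slim down, so they closed above and ahead of the rim. I'll re-measure the case, then go lower and nearer the centre line while watching the wrist force.

Run:
```python
from h import *
np.set_printoptions(precision=1,suppress=True)
o,d=tool(0); p=CASE["c"][0]
bot.gripper_open()
bot.move_l(p+d+np.array([-60,0,75])-0*EX,vel=250)   # clear the view
t=bot.read_camera("top"); a,s_=blob(t,(373,255),14); q=plane(t,a,12); print(a,s_,q)
s=bot.read_camera("scene"); np.save("pics/s.npy",s["frame"]); 
q[2]=0
bot.move_l(q+6*EX+30*EZ,vel=200); f0=bot.get_obs()["wrist_force"]
for z in np.arange(20,7,-2.0):
    bot.move_l(q+6*EX+z*EZ,vel=60); f=bot.get_obs()["wrist_force"]-f0; print(z,bot.get_obs()["position"][2],f)
    if np.linalg.norm(f)>6: break
st()
```

```text
Traceback (most recent call last):
plant.IKError: the arm cannot follow that straight line within its joint ranges
```

Run:
```python
from h import *
np.set_printoptions(precision=1,suppress=True)
o,d=tool(0); p=CASE["c"][0]
for v in(np.array([20,-130,70]),np.array([0,-100,70]),np.array([0,100,70])):
    try: bot.move_l(p+d+v,vel=250); break
    except bot.IKError: print("no",v)
t=bot.read_camera("top"); a,s_=blob(t,(373,255),16); q=plane(t,a,12); print(a,s_,q)
g=t["frame"]; cv2.imwrite("pics/g2.png",g[:,:,::-1]); st()
```

```text
[378.5 258.1] (32.332542419433594, 37.68977737426758) [ 461.5 -149.3   12. ]
 t7.5 [ 497.6 -262.9   83.9] w91.3 gf0.0 [ 0.1  0.8 -0.2] j [-0.8  0.2  2.5  2.2  0.5 -1.1]
```

Run:
```python
from h import *
np.set_printoptions(precision=1,suppress=True)
t=bot.read_camera("top")
def hough(c,u0,v0,u1,v1):
    g=cv2.resize(cv2.cvtColor(c["frame"][v0:v1,u0:u1],cv2.COLOR_RGB2GRAY),None,fx=4,fy=4,interpolation=cv2.INTER_CUBIC)
    k=cv2.HoughCircles(g,cv2.HOUGH_GRADIENT,1,30,param1=60,param2=15,minRadius=42,maxRadius=50)
    return None if k is None else [(x/4+u0-.4,y/4+v0-.4,r/4) for x,y,r in k[0][:3]]
for b in((350,235,398,277),(245,232,290,272)):
    k=hough(t,*b); print(k,[plane(t,x[:2],13) for x in k or []])
cv2.imwrite("pics/g2.png",cv2.resize(t["frame"][225:305,300:440,::-1],None,fx=5,fy=5,interpolation=cv2.INTER_CUBIC))
```

```text
[(np.float32(373.725), np.float32(255.725), np.float32(12.35))] [array([ 467.3, -136.4,   13. ])]
[(np.float32(265.975), np.float32(252.725), np.float32(12.35))] [array([467.6, 149.1,  13. ])]
```

View pics/g2.png

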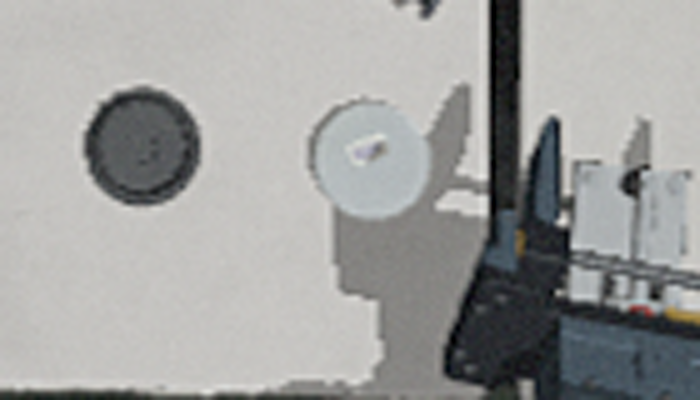

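Crop: case centre at (371,157), i.e. px (373.8,256) → world (467,-136.5); it slid 4 mm. The fingers are clearly pointed at the tip. I'll descend with force watching.

Run:
```python
from h import *
np.set_printoptions(precision=1,suppress=True)
q=np.array([467,-136.5,0])+5*EX
bot.move_l(q+75*EZ,vel=250); bot.move_l(q+22*EZ,vel=150); bot.sleep(.2); f0=bot.get_obs()["wrist_force"]
for z in (16,13,11,9,7,5.5):
    bot.move_l(q+z*EZ,vel=60); f=bot.get_obs()["wrist_force"]-f0; print(z,bot.get_obs()["position"][2],f)
    if f[2]>5: break
bot.close_gripper(15); st("grip"); 
if bot.get_obs()["grip_width"]>50:
    bot.move_l(q+70*EZ,vel=120); st("lift")
```

```text
16 16.141701053151685 [ 0.2 -1.3  0.9]
13 12.893330095222005 [ 0.8 -1.   0.4]
11 10.879680467243851 [ 0.4 -0.1  0.3]
9 8.828008042004592 [-0.1  0.   0.1]
7 6.855171003341938 [ 0.5 -0.6  1.4]
5.5 5.397731507685681 [ 0.4 -0.1  0.7]
grip t11.8 [ 471.9 -137.3    5.5] w0.4 gf0.0 [ 0.7 -0.2  0.1] j [-0.5  0.5  2.6  2.8  0.7 -1.5]
```

```bash
cat >> h.py <<'E'
def hough(c,u0,v0,u1,v1,z=13,n=2):
    g=cv2.resize(cv2.cvtColor(c["frame"][v0:v1,u0:u1],cv2.COLOR_RGB2GRAY),None,fx=4,fy=4,interpolation=cv2.INTER_CUBIC)
    k=cv2.HoughCircles(g,cv2.HOUGH_GRADIENT,1,30,param1=60,param2=15,minRadius=43,maxRadius=50)
    return [] if k is None else [(np.array([x/4+u0-.4,y/4+v0-.4]),r/4,plane(c,(x/4+u0-.4,y/4+v0-.4),z)) for x,y,r in k[0][:n]]
E
python3 - <<'E'
from h import *
np.set_printoptions(precision=1,suppress=True)
t=bot.read_camera("top")
P=np.array([497.6,-262.9,83.9])
for s in(-45.7,0,45.7): print("tip expected px",proj(t,P+s*EY))
s=bot.read_camera("scene")
# scene view with fingers shut at TCP now: dark-pixel profile near the tip
P=bot.get_obs()["position"]; u=proj(s,P); print("scene tip px",u, "case centre px",proj(s,[467,-136.5,7]))
g=cv2.cvtColor(s["frame"],cv2.COLOR_RGB2GRAY); u0,v0=map(int,u.round())
print("cols",u0-16,u0+20)
for v in range(v0-16,v0+14): print(v,''.join('#' if x<80 else '+' if x<140 else '-' if x<195 else '.' for x in g[v,u0-22:u0+30]))
E
```

```text
tip expected px [446.6 249.7]
tip expected px [428.4 246.1]
tip expected px [410.2 242.5]
scene tip px [376.7 178.6] case centre px [378.3 178.5]
cols 361 397
163 ++-..................................-++++++++++####
164 ++--................................--+++++++++#####
165 +++----............................--++++#+++++#####
166 +++++++------------...............-++++###++++######
167 -----++++++++++++++---------------++++##+##+++######
168 -.....-----------+++++-+++++++++++++####+###########
169 ..................----------++++++##################
170 ...........................-++######################
171 ...........................-++######################
172 ............................++######################
173 ............................-++#####################
174 .............................-+#####################
175 .............................-++#######++++++#######
176 ..............................-++####+++----+#######
177 ...............................-++#+++--...-++######
178 ................................-+++--.....--+++####
179 .................................---.......---++####
180 ................--...............--.......--..-++###
181 ...............----..............-........--...-+###
182 ................----...........----.......--...-++##
183 ................-----------------------.-----.--+++#
184 ..................------------------------------+++#
185 ...................-----------------------------++++
186 ..............................----------+--+-----+++
187 ................................----------+-------++
188 ...................................----------------+
189 ....................................--+-------------
190 ....................................--++------------
191 ....................................----------------
192 .....................................---------------
```

The top view shows the tips about 6–7 px (≈16 mm) short of where the reported TCP projects, both open and shut. So the fingers passed over the case, and there was no bench contact at TCP z = 5.5. I'll probe lower with the force watched.

Run:
```python
from h import *
np.set_printoptions(precision=1,suppress=True)
q=np.array([467,-136.5,0])+14*EX
bot.move_l(bot.get_obs()["position"]+40*EZ,vel=150); bot.gripper_open(); 
t=bot.read_camera("top"); print(hough(t,350,235,398,277))
bot.move_l(q+12*EZ,vel=150); bot.sleep(.2); f0=bot.get_obs()["wrist_force"]
for z in (8,5,3,1,-1,-3,-5,-7,-9):
    bot.move_l(q+z*EZ,vel=80); f=bot.get_obs()["wrist_force"]-f0; print(z,bot.get_obs()["position"],f)
    if f[2]>4: break
```

```text
[(array([373.5, 256.2], dtype=float32), np.float32(10.9), array([ 466. , -135.8,   13. ]))]
8 [ 480.8 -138.9    8. ] [ 0.9  0.6 -0.5]
5 [ 480.7 -138.8    4.8] [ 0.6  0.7 -1.6]
3 [ 480.7 -138.8    2.8] [-0.3  0.4 -0.1]
1 [ 480.7 -138.8    0.8] [-0.8  0.4 -0.4]
-1 [ 480.8 -138.8   -1.1] [ 0.1  0.2 -0.3]
-3 [ 480.7 -138.8   -3.1] [ 0.2 -0.2 -0.1]
-5 [ 480.7 -138.8   -5.1] [-0.7  1.2 -0.1]
-7 [ 480.7 -138.8   -7.2] [0.6 0.5 0. ]
-9 [ 480.7 -138.8   -9.1] [-0.3  0.2 -0.6]
```

Run:
```python
from h import *
np.set_printoptions(precision=1,suppress=True)
q=np.array([467,-136.5,0])+14*EX
f0=bot.get_obs()["wrist_force"]
for z in (-11,-12.5,-14,-15.5,-17,-18.5):
    bot.move_l(q+z*EZ,vel=80); f=bot.get_obs()["wrist_force"]-f0; print(z,bot.get_obs()["position"],f)
    if f[2]>4: break
s=bot.read_camera("scene"); t=bot.read_camera("top")
print("expected tips scene",proj(s,bot.get_obs()["position"]+45*EY),proj(s,bot.get_obs()["position"]-45*EY))
g=cv2.resize(s["frame"][130:230,330:480,::-1],None,fx=5,fy=5,interpolation=cv2.INTER_CUBIC)[:340]
h=cv2.resize(t["frame"][235:285,330:440,::-1],None,fx=5,fy=5,interpolation=cv2.INTER_CUBIC)
cv2.imwrite("pics/fin.png",np.vstack([g,cv2.copyMakeBorder(h,0,0,0,200,0)])); st()
```

```text
-11 [ 481.1 -138.9  -10.6] [-4.   0.7  9.9]
expected tips scene [370.3 190.1] [376.8 174.3]
 t16.9 [ 481.  -138.9  -10.6] w91.1 gf4.8 [-3.   0.8 10.1] j [-0.5  0.5  2.5  2.8  0.8 -1.5]
```

The open tips touch the bench at a reported TCP z ≈ -10.5, so the real tips stand about 20 mm short of the reported TCP along the tool. I'll use that offset: back off 1.5 mm, shift 5 mm forward and grip.

Run:
```python
from h import *
q=np.array([466.5,-136.2,0])+19.5*EX-9*EZ
bot.move_l(q+2*EZ,vel=60); bot.move_l(q,vel=60); st("pos")
bot.close_gripper(12); st("grip")
if bot.get_obs()["grip_width"]>40:
    bot.move_l(q+70*EZ,vel=150); st("lift")
```

```text
pos t17.4 [ 485.5 -139.4   -9.4] w91.1 gf0.0 [-0.6 -0.6 -0.7] j [-0.45  0.51  2.54  2.83  0.75 -1.53]
grip t18.1 [ 485.7 -139.5   -9. ] w56.9 gf11.5 [0.5 0.1 0. ] j [-0.45  0.51  2.54  2.83  0.75 -1.53]
lift t18.7 [ 485.7 -139.5   60.9] w57.0 gf11.5 [-0.9 -0.1 -0.9] j [-0.45  0.25  2.58  2.73  0.55 -1.41]
```

Gripped at 57 mm (case 61), so the chord is a bit off-centre. I'll locate the held case before placing it.

Run:
```python
from h import *
np.set_printoptions(precision=1,suppress=True)
t=bot.read_camera("top"); s=bot.read_camera("scene")
e=np.array([466.5,-136.2,84]); print("exp",proj(t,e),proj(s,e))
print(hough(t,345,230,405,282,z=84))
u0,v0=map(int,proj(t,e).round())
g=cv2.cvtColor(t["frame"],cv2.COLOR_RGB2LAB).astype(int); print(u0,v0)
hsv=t["frame"][v0-20:v0+20,u0-24:u0+26].astype(int)
for i,r in enumerate(hsv): print(v0-20+i,''.join('#' if p.sum()<270 else '=' if p.sum()<470 else ('o' if p[2]>=p[0] else '.') for p in r))
```

```text
exp [377.1 257.4] [380.1 158.8]
[]
377 257
237 .............................................#####
238 .............................................#####
239 .............................................#####
240 .............................................#####
241 .............====............................#####
242 .........==========..........................#####
243 ........============.........................#####
244 .......===============.......................#####
245 ......=================......................#####
246 .....===============oooooooo.................#####
247 .=================oooooooooooo...............#####
248 ================ooooooooooooooo..............#####
249 ===============oooooooooooooooooo............#####
250 ==============ooooooooooooooooooo............#####
251 ==============oooooooooooooooooooo...........#####
252 =============oooooooooooooooooooooo..........#####
253 ===========##=ooooooooo...oooooooooo.........#####
254 ==========###=oooooo..ooo..ooooooooo.........#####
255 ==========###oooooo.oooooo.ooooooooo.........#####
256 ========
[... 442 characters left out ...]
##=oooooooooooooooooooooo#####=....#####
265 .......#####=.oooooooooooooooooooo######=...o#####
266 ===....#####=..ooooooooooooooooooo######=....#####
267 =====.=#####....oooooooooooooooo..######=....#####
268 ======######==...oooooooooooooo..=######=....#####
269 .....=######=======ooooooooooo...=######=....#####
270 ......######==========oooo......==######=....#####
271 ......###=##...==============...==######=....#####
272 ====..#####=....==================#######....#####
273 ===#==###=#.....==================#######....#####
274 ==#########===..==========....====#######....#####
275 ==#########======================########....#####
276 =##########======================########=...#####
```

The held case shows clearly: rows 246–270, cols 366–389, centre (377.3,258), flat and where expected. The numbers (57 mm chord, 10 mm contact height, tip face) fit pads 32 mm wide whose tip face sits about 33 mm short of the reported TCP. So the grip is 11 mm behind centre, and the fingers would hit the front wall. I'll set it down, regrip 15 mm further forward and check IK for placing.

```bash
cat >> h.py <<'E'
def tool(w=0,sg=-1):
    a=YAW+np.radians(w); ex=np.array([np.cos(a),np.sin(a),0]); ey=np.array([-np.sin(a),np.cos(a),0])
    return rot(np.sin(T)*ex-np.cos(T)*EZ,sg*ey), 35*ex-8.3*EZ
E
python3 - <<'E'
from h import *
o,d=tool(0); p=np.array([465.5,-136.4,0])
ok=[bot.solve_ik(q+d,o) is not None for y in(-40,40) for q in(B(-60,y,60),B(-40,y,46),B(-4,y,38.5),B(2.5,y,5.5))]; print(ok)
o2,d2=tool(15); pb=np.array([468.5,148.8,0]); print([bot.solve_ik(pb+d2+z*EZ,o2) is not None for z in(0,60)])
if all(ok):
    P=bot.get_obs()["position"]; bot.move_l(P-69.5*EZ,vel=200); bot.gripper_open()
    bot.move_l(p+d,vel=80); st("pos"); bot.close_gripper(15); st("grip")
    if bot.get_obs()["grip_width"]>50: bot.move_l(p+d+60*EZ,vel=180); st("lift")
E
```

```text
[True, True, True, True, True, True, True, True]
[True, True]
pos t20.3 [ 500.8 -142.4   -8. ] w91.3 gf0.0 [-0.6  0.1 -0.3] j [-0.44  0.51  2.52  2.84  0.73 -1.53]
grip t20.9 [ 499.9 -142.2   -8.3] w59.3 gf15.0 [ 0.2  0.8 -0. ] j [-0.44  0.51  2.52  2.84  0.73 -1.53]
lift t21.4 [ 500.2 -142.4   51.9] w59.0 gf15.0 [ 0.6  0.3 -0.8] j [-0.44  0.3   2.55  2.76  0.56 -1.43]
```

```bash
cat >> h.py <<'E'
def place(y):
    o,d=tool(0)
    bot.move_l(B(-60,y,60)+d,vel=250,ori=o); bot.move_l(B(-4,y,38.5)+d,vel=150); bot.sleep(.1)
    f0=bot.get_obs()["wrist_force"]; st("W")
    for x,z in((-3,30),(-.5,20),(2,12),(2.5,8),(2.5,6)):
        bot.move_l(B(x,y,z)+d,vel=100); f=bot.get_obs()["wrist_force"]-f0; print(z,f.round(1))
        if np.linalg.norm(f)>8: print("STOP"); return False
    return True
def leave(y):
    o,d=tool(0); bot.gripper_open(); st("open")
    bot.move_l(B(-4,y,40)+d,vel=150); bot.move_l(B(-60,y,60)+d,vel=250); st("out")
E
python3 - <<'E'
from h import *
if place(-40): leave(-40)
E
```

```text
W t22.6 [635.5 -77.7  30. ] w59.5 gf15.0 [-1.3 -1.3 -0.4] j [-0.15  0.46  2.33  3.17  0.48 -1.58]
30 [ 0.3  1.2 -0.2]
20 [0.6 1.2 0.9]
12 [ 1.9  1.5 -0.8]
8 [ 0.8  2.  -0.4]
6 [ 1.2  0.9 -0.4]
open t24.5 [643.3 -78.7  -2.3] w91.3 gf0.0 [ 0.2 -0.5  0.3] j [-0.15  0.54  2.3   3.16  0.54 -1.58]
out t25.3 [581.2 -68.2  51.3] w91.4 gf0.0 [ 0.5 -0.1  1. ] j [-0.15  0.35  2.44  3.17  0.48 -1.58]
```

Run:
```python
from h import *
np.set_printoptions(precision=1,suppress=True)
o,d=tool(15); p=np.array([468.5,148.8,0])
bot.move_pose(p+d+60*EZ,o); st("above")
t=bot.read_camera("top"); e=B(2.5,-40,19); u0,v0=map(int,proj(t,e).round()); print("exp",proj(t,e))
for r in t["frame"][v0-16:v0+16,u0-20:u0+22].astype(int): print(''.join('%x'%min(15,int(x.sum()-250)//26) if x.sum()>250 else '#' for x in r))
bot.move_l(p+d,vel=150); st("pos"); bot.close_gripper(15); st("grip")
if bot.get_obs()["grip_width"]>50: bot.move_l(p+d+60*EZ,vel=180); st("lift")
```

```text
above t26.2 [504.3 151.9  51.7] w90.6 gf0.0 [-0.9 -0.  -0.2] j [ 0.4  0.3  2.5  3.5  0.6 -1.7]
exp [350.9 201.7]
444444444455444444444555779bcdddcccccccccc
4444444444444444444444444455577abcdddddcdd
44444344444544444444444444443445557865beb6
44444444344444444444444444434444434433463#
44444444444444444444445444444444444444441#
44444444444444443444444444444444444444443#
333334444444444444454443444444444444444443
333333433444444444444444444444344444444444
432333443433434444444444444444344443444444
ccb974333444433333334444444444544444444334
cddddccba85423337a753233433444444444434434
579bbcddddcbba8559cccdb8622333433434444444
31122589abccdddcb98568accbdb86323344444444
77766777666679bbacbba78aaaaabccdc972233343
778877845abbb9888babbdfdbbbbba899bdddca622
777777736abbbbbcbaacfedbbbbbcba6023358bddd
777777736abbbbbdeeedcbbbbbbbbbca6773#01225
777877736abbbbbbcccbbbbbbbbbbcc97887777663
777777834abbcbbbbbbbbbbbbbbbbbc97778878887
777777833abbbcbbbbbbbbbbbbbbbcb87777777778
7777777738cbbbbbbbbbbbbbbbbbbba87778778777
77777778349cbbbbbbbbbbbbbbbbcc977777777787
77777777739bbbbbbbbbbbbbbbbbcb877877877877
777777777759bcbcbbbbcbbbbbbbb9777778887877
777777777776acbbbbbbbbbbbbcb97777788787778
87787777777757abbcccbbbbcdc977777778787777
115888888787768abbbbbbbcb98777778888888787
8754200688888777879b9a98877788888877877877
136887754201588887888887777878777777777777
9500#1489877642105888888788778787878777878
cccc9841##13898777621#58888887888888777777
ccccccccca9520#03898777621#588888888777887
pos t26.8 [503.6 151.3  -8.7] w91.2 gf0.0 [-0.1  0.3  0.8] j [ 0.4  0.5  2.5  3.5  0.7 -1.6]
grip t27.4 [503.5 152.2  -8. ] w59.6 gf15.0 [-1.8 -0.2  6.1] j [ 0.4  0.5  2.5  3.5  0.7 -1.6]
lift t27.9 [503.5 152.2  51.9] w59.3 gf15.0 [-0.4  0.3 -0.7] j [ 0.4  0.3  2.5  3.5  0.6 -1.7]
```

Case 1 lies in the bay at px (350.5,201.5), within half a pixel of the plan. Case b is gripped; placing it now.

Run:
```python
from h import *
if place(41): leave(41)
```

```text
W t29.3 [649.2   2.6  30.1] w59.5 gf15.0 [-0.7 -0.7 -0.4] j [ 0.04  0.47  2.3   3.48  0.48 -1.73]
30 [ 0.8  0.8 -0.4]
20 [0.4 0.6 1. ]
12 [0.1 0.4 0.6]
8 [0.1 1.2 1.1]
6 [0.4 0.5 0. ]
open t31.2 [656.9   1.2  -2.3] w91.2 gf0.2 [0.1 0.9 1. ] j [ 0.04  0.55  2.28  3.44  0.53 -1.69]
out t32.0 [594.7  11.7  51.2] w91.2 gf0.0 [ 0.6 -0.6 -0.1] j [ 0.07  0.37  2.41  3.52  0.49 -1.75]
```

Both cases are down. For the lid I'll push with shut fingers, tool vertical and the 32 mm tip width straddling the lid's edge and the left cheek. The cheek top then stops the tip exactly flush.

```bash
cat >> h.py <<'E'
def vert(sg): return rot(-EZ,sg*EX)
LT=26
def vp(x,y,z): return B(x,y,z-LT)
E
python3 - <<'E'
from h import *
t=bot.read_camera("top")
best=None
for sg in(1,-1):
    js=[bot.solve_ik(vp(*q),vert(sg)) for q in((-80,60,190),(40,134,190),(34,134,112),(-30,134,78))]
    print(sg,[None if j is None else j.round(2).tolist() for j in js])
    if all(j is not None for j in js) and (best is None or abs(js[0][5])<best[0]): best=(abs(js[0][5]),sg)
sg=best[1]; print(sg)
bot.close_gripper(20)
bot.move_pose(vp(-80,60,190),vert(sg)); st("M1")
t=bot.read_camera("top"); cv2.imwrite("pics/bay.png",t["frame"][:,:,::-1])
bot.move_l(vp(40,134,190),vel=250); bot.move_l(vp(34,134,112),vel=200); st("M3")
E
```

```text
1 [[0.03, 0.16, 2.06, -0.0, 0.93, 0.2], [0.1, 0.37, 1.78, -0.0, 0.99, 0.27], [0.1, 0.46, 1.82, -0.0, 0.86, 0.27], [0.13, 0.42, 1.95, -0.0, 0.76, 0.3]]
-1 [[0.03, 0.16, 2.06, -0.0, 0.93, -2.94], [0.1, 0.37, 1.78, -0.0, 0.99, -2.87], [0.1, 0.46, 1.82, -0.0, 0.86, -2.87], [0.13, 0.42, 1.95, -0.0, 0.76, -2.84]]
1
M1 t36.4 [544.   39.6 163.8] w0.4 gf0.0 [-0.5 -0.2  0.1] j [0.03 0.16 2.06 0.   0.93 0.2 ]
M3 t37.7 [668.9  93.2  86.8] w0.2 gf0.0 [-0.1  0.5  0.8] j [0.1  0.46 1.82 0.   0.86 0.27]
```

Run:
```python
from h import *
y=134; z=112; x=34
f0=bot.get_obs()["wrist_force"]
F=lambda: bot.get_obs()["wrist_force"]-f0
while x>4:
    x-=3; bot.move_l(vp(x,y,z),vel=60)
    if F()@EX>2.5: break
print("contact x",x,F().round(1))
th=np.radians(65); r=(z-37-2*np.cos(th))/np.sin(th); c=x-(42-r*np.cos(th)+2*np.sin(th)); print("r",r,"c",c)
for a in (60,55,50,46,42,38,35):
    a_=np.radians(a); bot.move_l(vp(42-r*np.cos(a_)+2*np.sin(a_)+c,y,37+r*np.sin(a_)+2*np.cos(a_)),vel=80)
    f=F(); print(a,f.round(1),(f@EX).round(1))
    if np.linalg.norm(f)>15: print("STOP"); break
st()
t=bot.read_camera("top"); s=bot.read_camera("scene")
cv2.imwrite("pics/t3.png",t["frame"][:,:,::-1]); cv2.imwrite("pics/s3.png",s["frame"][:,:,::-1])
```

```text
contact x 4 [0.5 0.1 0.2]
r 81.82072860587688 c -5.233681476300093
60 [-0.3  0.4  1. ] -0.3
55 [ 0.3 -1.5 -1.1] 0.5
50 [-0.3 -0.2 -0.8] -0.2
46 [ 0.2 -0.6 -1.1] 0.3
42 [-0.1 -0.3 -1.1] -0.1
38 [ 0.  -0.7 -0.9] 0.2
35 [-0.5 -0.1 -0.7] -0.4
 t42.0 [606.4 104.   59.3] w0.4 gf0.0 [-0.5  0.4  0.1] j [0.13 0.41 1.95 0.   0.78 0.3 ]
```

The fingers passed just over the lid's edge, so the tip offset is at least 33 mm. I'll go back behind the lid, start lower and push again, with descent stopped by the cheek force.

Run:
```python
from h import *
LT=35; vq=lambda x,y,z:B(x,y,z-LT)
y=134; z=92; x=37
P=bot.get_obs()["position"]; bot.move_l(P+75*EZ,vel=300); bot.move_l(vq(42,y,170),vel=300); bot.move_l(vq(x,y,z),vel=220)
bot.sleep(.1); f0=bot.get_obs()["wrist_force"]; F=lambda: bot.get_obs()["wrist_force"]-f0
st("behind")
hit=False
while x>4:
    x-=3; bot.move_l(vq(x,y,z),vel=80)
    if F()@EX>2.5: hit=True; break
print("contact x",x,hit,F().round(1))
if hit:
    th=np.radians(65); r=(z-37-2*np.cos(th))/np.sin(th); c=x-(42-r*np.cos(th)+2*np.sin(th)); print("r",r,"c",c)
    for a in (58,51,45,40,36):
        a_=np.radians(a); X=42-r*np.cos(a_)+2*np.sin(a_)+c; Z=37+r*np.sin(a_)+2*np.cos(a_)
        bot.move_l(vq(X,y,Z),vel=80); f=F(); print(a,f.round(1))
        if np.linalg.norm(f)>20: print("STOP"); break
    st()
t=bot.read_camera("top"); s=bot.read_camera("scene")
cv2.imwrite("pics/t4.png",t["frame"][:,:,::-1]); cv2.imwrite("pics/s4.png",s["frame"][:,:,::-1])
```

```text
behind t43.5 [672.8  93.1  58.7] w0.6 gf0.0 [ 0.5 -0.2  0.4] j [0.1  0.5  1.82 0.   0.82 0.27]
contact x 4 False [-0.6  0.6 -0. ]
```

Run:
```python
from h import *
st()
a=cv2.imread("pics/t4.png")[150:240,255:405]; b=cv2.imread("pics/s4.png")[90:240,270:390]
a=cv2.resize(a,None,fx=4,fy=4,interpolation=cv2.INTER_CUBIC); b=cv2.resize(b,None,fx=1.6,fy=1.6,interpolation=cv2.INTER_CUBIC)
cv2.imwrite("pics/last.png",np.vstack([a,cv2.copyMakeBorder(b,0,0,0,600-b.shape[1],0)]))
```

```text
t46.3 [639.4  98.5  57. ] w0.4 gf0.0 [0.7 0.  0.5] j [ 0.12  0.46  1.89 -0.    0.8   0.28]
```

View pics/last.png

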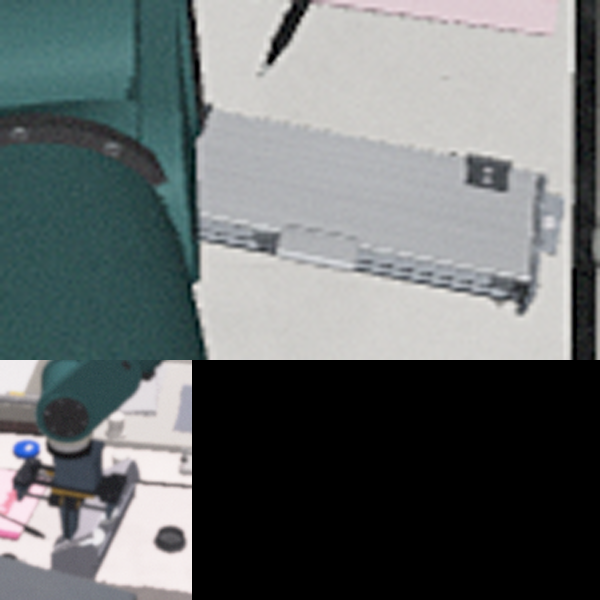

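The last picture shows the lid already folded most of the way (tab end at crop (316,262), px (333.6,215)): the first pass moved it with forces below my threshold. Now I finish the descent at x = -25 until the cheek stops the tip.

Run:
```python
from h import *
np.set_printoptions(precision=1,suppress=True)
import json
t=bot.read_camera("top")
for a in(30,33,36,40):
    r=np.radians(a); print(a,"tab end exp px",proj(t,B(42-111*np.cos(r),0,37+111*np.sin(r))), "lidR",proj(t,B(42-92*np.cos(r),-133,37+92*np.sin(r))))
g=cv2.cvtColor(t["frame"],cv2.COLOR_RGB2GRAY); print("col334 rows205-222",g[205:223,334])
bot.move_l(B(-25,134,57),vel=120); f0=bot.get_obs()["wrist_force"]; print(f0)
for z in np.arange(55,41,-1.5):
    bot.move_l(B(-25,134,z),vel=40); f=bot.get_obs()["wrist_force"]-f0; print(z,f)
    if f[2]>7: break
st()
t=bot.read_camera("top"); g=cv2.cvtColor(t["frame"],cv2.COLOR_RGB2GRAY); print(g[205:223,334])
cv2.imwrite("pics/t5.png",t["frame"][:,:,::-1])
```

```text
30 tab end exp px [332.6 218.3] lidR [386.2 222.3]
33 tab end exp px [332.9 217. ] lidR [386.6 221.3]
36 tab end exp px [333.2 215.6] lidR [387.  220.1]
40 tab end exp px [333.6 213.5] lidR [387.6 218.5]
col334 rows205-222 [181 182 154 178 173 180 178 177 175 213 188 161 204 206 205 204 205 206]
[ 0.3 -0.3 -0.2]
55.0 [0.2 0.7 1.5]
53.5 [0.5 1.2 0.8]
52.0 [-0.5  0.4  1.6]
50.5 [ 0.3 -0.1  1.7]
49.0 [-0.6  0.6  1.5]
47.5 [-1.3 -0.1  2.8]
46.0 [-2.6 -0.3 11.5]
 t48.5 [611.3 103.3  46.6] w-0.1 gf4.3 [-2.3 -0.7 11.4] j [ 0.1  0.4  1.9 -0.   0.8  0.3]
[183 181 184 185 189 151 174 179 183 180 184 184 192 190 168 200 206 203]
```

Cheek contact came at 11 N, and the tab edge shifted about 3 px, matching 36° → 30°. I'll lift clear, check the lid and the bay, and hand in.

Run:
```python
from h import *
np.set_printoptions(precision=1,suppress=True)
P=bot.get_obs()["position"]; bot.move_l(P+90*EZ,vel=200)
t=bot.read_camera("top"); g=cv2.cvtColor(t["frame"],cv2.COLOR_RGB2GRAY); print(g[205:223,334])
a=cv2.imread("pics/bay.png"); v=[proj(t,B(2.5,y,19)) for y in(-40,41)]; print(v)
for u in v:
    c={"frame":a[:,:,::-1],"camera_matrix":t["camera_matrix"],"world_to_cam":t["world_to_cam"]}
    u0,v0=map(int,u.round()); h=hough(c,u0-20,v0-10,u0+20,v0+18,z=19); print([(x[0],x[1],((x[2]-O)@EX).round(1),((x[2]-O)@EY).round(1)) for x in h])
    for r in a[v0-4:v0+15,u0-18:u0+20].astype(int): print(''.join('%x'%min(15,(x.sum()-250)//26) if x.sum()>250 else '#' for x in r))
b=cv2.imread("pics/top0.png")
for n,(x,y) in dict(cap=(328,254),wt=(413,211),loupe=(261,186)).items(): print(n,np.abs(b[y-12:y+12,x-12:x+12].astype(int)-t["frame"][y-12:y+12,x-12:x+12,::-1]).mean(),np.abs(b[y-12:y+12,x-12:x+12].astype(int)-a[y-12:y+12,x-12:x+12]).mean())
st()
```

```text
[185 180 184 187 184 150 172 180 182 181 182 182 192 190 166 200 204 204]
[array([350.9, 201.7]), array([321.1, 195.8])]
[]
####7abcddeeedabb989acddec964344444555
0###6984568accbdfdc8489bbaccceca733444
0###69519cca98deccbcceeccccbbcaceeedb7
#0##6953accccbddbaaeffdcccccbc833369ce
00##3843adcccccedefedccccccccdb8740133
#0##2853adcccccdedcccccccccccdb8887887
####28859dcccccccccccccccccccdb8898888
####28949ccccccccccccccccccccdb8888888
#####6887acccccccccccccccccbcda8888888
0####7996accccccccccccccccccdb88888888
0####79845bcccccccccccccccccda88888988
0####798749cccccccccccccccbdb888888898
00###688887bdcdcccccccccccdc9888888888
####17988842adcdcccccccccdc98888888888
000#1898888777accccccccdca888888888898
#00##799998888789acddba998889888888888
000#0563116999988899998888889888988888
##0##9b9876521169999998898889988888888
0####10#249a98787320699998889898898888
[]
#################################36555
##############################0##35444
###################0#############25545
############################0#####3435
##########0##########0########0##1bcb8
0#################0#######0#0####2ceee
##000#0##0####000#0##0000#########7abc
##00####0##00#000####0######000###6984
0#0#000000#000000#10##0####0##0###6951
000#0000000#00000######0#000#0#0##6953
#0000000000100000####00#00##0000##3843
000000000010000000###0#########0##2853
100000000000000000###00#00#00#####2885
011110010000000010000#0#0#########2894
10001101011010110#010##0###00######688
01001111111001001#010###00#0##0####799
101111111100111110100#0####0#00####798
11111111111111111001#0#00#0###0####798
111111111111111110##0#0#0#####00###688
cap 10.322337962962964 31.611689814814813
wt 12.685185185185185 9.822337962962964
loupe 91.23263888888889 45.19097222222222
 t49.2 [610.2 103.2 135. ] w0.4 gf0.0 [ 0.1 -0.1  0.2] j [0.1 0.3 1.9 0.  0.9 0.3]
```

```bash
python3 -c "
from plant import bot
print(bot.finish_job())"
```

```text
the job is handed in; nothing more can be done
None
```

I handed the job in at about 49 s: two cases are on the bay floor, and the lid is at the vent position (30° by the camera, pushed down until the fingers met the left cheek). I saw the first case lying in the bay, but the arm hid the second, so that one rests on a clean, force-free release; case_a was left alone, and I could not confirm by camera that the loupe and end cap are unmoved.

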